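# Seat the filter funnel in the flask's rubber bung

### The job

Take the larger of the two white filter funnels out of the rack and set it gently into the tapered bore of the black rubber bung in the filter flask's neck, letting it find its own centre. Then press the funnel straight down until the bung has sunk as far as it goes and stops firmly, and bear on it there for a moment with about 15 to 20 N, never more than 25 N. Leave it upright and released; keep the fingers off flask and bung, and leave the smaller funnel and the other things where they stand.

Things in the scene. Friction and masses are not known exactly. Their poses are not given: they have to be found in the camera images.
- flask: conical glass filter flask in a round dark steel base (132 mm wide, 16 mm high), fixed to the bench. Body 102 mm wide below, neck 53 mm (lip 57 mm) wide, lip at height 130 mm; a glass side tube at height 106 to 112 mm sticks out to 67 mm from the axis along the flask's +y. Origin on the axis at bench height, z up
- bung_mouth (a point): centre of the mouth of the black rubber bung (45 mm wide) in the flask's neck, in its top face, 6 to 28 mm above the glass lip at the start. Tapered bore, smooth, 39 mm wide at the top, 19 mm wide 10 mm lower, open below. The bung slides down the neck 2 to 20 mm, then meets a firm step that is out of sight, at a height that differs each time. About 7 N slides it, evenly; it stays where left. z up
- funnel_large: the larger white filter funnel, 112 to 224 g, loose, upright in either place of the rack. Above its origin: 14 mm wide stem to 38 mm, cone 16 mm wide at 38 to 48 mm wide at 54 (same taper as the bung), plain round bowl 56 mm wide from 57 to the rim at 91, 49 mm wide inside, with a solid flat perforated plate 12 mm below the rim. Origin on the axis at the stem's tip, z up
- funnel_seat (a point): point on the larger funnel's axis 49.5 mm above its origin, where its cone is 39 mm wide: fully nested and centred it coincides with bung_mouth to 1 or 2 mm; z along the funnel's axis, up out of the bowl
- funnel_small: the smaller white funnel, 77 mm high, bowl 38 mm wide, in the other place of the rack; stays there. Origin on the axis at the stem's tip
- rack: white plastic funnel rack, fixed, 70 x 190 mm, 70 mm high, with two tapered cups at 50 mm either side of its centre along its y axis; either funnel may stand in either. A funnel in a cup has its origin 24 mm above the bench and stands upright. Origin under its centre, z up
- bottle_amber: small brown bottle, 52 mm wide, 104 mm high, loose bystander. Origin under its centre
Not all that is in view belongs to the job. What is shaped like the funnel_small but blue or yellow is not meant.

How it is judged:
By the outcome, as a careful person would: the job done as asked, in the order asked, and still so for the second after the job is handed in, with the robot touching nothing.
It also fails if it takes over 42 s, if anything falls off the work surface, if the arm or the gripper's body presses on something with over 40 N, if the wrist force passes 120 N, or if a joint passes its speed limit or range.

### The arm

A 6-joint arm with a two-finger parallel gripper is mounted at the origin on a cart in front of the work surface, level with it; the furniture and walls round the work are solid. World frame = base frame: x ahead of the robot, y to its left, z up, the work surface at z = 0. Lengths are in m, angles in rad, forces in N, time in s.
With the tool pointing down it reaches from about 0.35 to 0.8 m from the base axis. Payload 7.3 kg.
Tool frame: the origin (TCP) lies at the very end of the fingers, on their centre line; the grasp point (between the pads) lies 19 mm behind it; z points along the fingers, y is the line along which they close (so a half turn about z gives the same grasp; the last joint's range is limited). The gripper opens to 85 mm and grips with 20 to 120 N. Pads are 22 mm wide; open, the fingers measure 114 mm over their backs; the gripper's body (76 mm by 85 mm) begins 54 mm behind the grasp point. The pads swing forward as they close: fully open they stand 13 mm farther back than shut.
Start: joints at [1.149, 0.342, 1.524, -0, 1.275, -0.146], TCP at [0.143, 0.505, 0.231] pointing down, gripper open.
Joint ranges: [-2.53, 2.53], [-0.77, 2.02], [0.04, 2.7], [-1, 4.14], [0.28, 2.66], [-3.11, 3.11]. Speed limits (rad/s): [2.57, 2.57, 3.14, 3.14, 3.14, 3.14].

### API

Orientations are given as a 3x3 rotation matrix whose columns are the frame's x, y, z axes.
In Python, from workcell import observe, grab_frame, hand_in, spot_in gives the robot as it stands. The module is installed in compiled form; this text tells all that it offers.
- The arm moves only by the tool servo_tool, never from a script. Its argument "moves" is a list of rows, each a list of 5 numbers: the finger opening in cm, from 0 to 8.54, then the shift along the tool's x, y, z in cm, then the turn about the tool's z in rad. A call has 1 to 10 rows; each row is the pose to reach, as a shift and turn from the pose commanded when the call began, along the tool's axes at that moment; what a row does not reach only later rows make up. A row lasts 1/10 s, in which the tool goes at most 50 mm and 8.59 degrees, less where a joint would pass 70% of its speed; a pose out of reach is approached as far as the arm can. A call with a gripper value outside its range is refused whole. The fingers move at their own pace and stop on an object; the grip force is fixed at half the most. Time passes only in rows, so rows that repeat a pose let the fingers close. It gives the time, the measured TCP pose, the force, the opening and the grip force at its end, in the units of the state.
- observe(): the state, without advancing time (a new reading comes with each control period).
- grab_frame(name): name is "scene" or "top" or "wrist"; returns a dict with "image" (420x560x3 uint8, red, green, blue), "z_map" (420x560 float32, m along the optical axis (not along the pixel's ray), 0 where there is no reading), "intrinsics" (3x3 intrinsics, pixels), "xyz" and "orientation" of the camera in the world; the wrist camera has in their place "mount" (4x4, takes a point from camera to tool coordinates, whose origin is the TCP and whose axes are the flange's). Camera axes: x right, y down, z forward; pixel columns grow to the right and rows downward; lengths in m; the calibration is good to about 2 mm. The wrist camera is an equidistant fisheye: a pixel r from the principal point sees the ray r / f radians off the axis. A picture is of the moment at which its call begins: read the wrist's pose just before it.
- hand_in(): hands the job in; it is judged then, once.
Trained networks look in the newest picture that a camera, given by its name, has taken for a name from the list of things; names that differ only in an ending like _2 or _b are one class to them, and where a whole thing is asked for, a point or a joint stands for the part that bears it (a point fixed in the world has none). Each returns a list of dicts, best first, with "conf" (0 to 1); they miss things now and then, are a little off and sometimes report something else, mostly with a low value. They report only what shows in the picture. A call takes as long as a camera call. They do not tell look-alikes from the thing itself.
- spot_in(label, camera): "extent" ([left, top, right, bottom] as shares, 0 to 1, of the picture: columns of its width, rows of its height, round what is visible of it).
The state is a dict: "time": time; "joint_positions": joint angles; "qd": joint speeds; "tau": joint torques, N m; "tool_pos": TCP position; "orientation": TCP orientation; "wrist_force": force on the tool from outside, world axes, zero at the start; "wrist_torque": the same for the moment, N m; "opening": finger opening in m; "finger_force": force on a finger pad.
Only numpy, scipy, OpenCV 4.12 (cv2) and the standard library are available. Lean on these libraries where they do the work, as an engineer would, in place of code of your own. Each camera call takes 0.05 s, during which the arm holds its last target. There are 200 camera calls.

## Working session

There is one attempt and no reset: what is moved stays moved. The work goes in short steps, Python scripts to look and compute and a tool call to move; the robot and the scene stay as the last step left them, time stands still between calls to the robot, and variables do not carry over. Pictures are saved under pics/ and viewed, at most 10 in all, crops included, and the job is handed in when it is done.

Besides the shell and the picture viewer there is one more tool, called after ">>>" in YAML: its name, and indented under it one key for each argument. servo_tool: Moves the arm, as the interface text tells. Its arguments: {"type":"object","properties":{"moves":{"type":"array"}},"required":["moves"]}

```bash
mkdir -p pics
cat > h.py <<'E'
import numpy as np, cv2
from workcell import observe, grab_frame, hand_in, spot_in
def cloud(f):
    z=f["z_map"];K=np.array(f["intrinsics"]);v,u=np.mgrid[:z.shape[0],:z.shape[1]]
    P=np.stack([(u-K[0,2])/K[0,0]*z,(v-K[1,2])/K[1,1]*z,z],-1)
    W=P@np.array(f["orientation"]).T+np.array(f["xyz"]); W[z==0]=np.nan
    return W
def save(n,im): cv2.imwrite("pics/"+n,cv2.cvtColor(im,cv2.COLOR_RGB2BGR))
E
python3 - <<'E'
from h import *
ims=[]
for c in("scene","top"):
    f=grab_frame(c);W=cloud(f);ims.append(f["image"]);np.savez(c+".npz",W=W,im=f["image"])
    print(c,np.round(f["xyz"],3))
    for l in("funnel_large","funnel_small","rack","flask","bung_mouth","bottle_amber"):
        for d in spot_in(l,c)[:4]:
            e=np.array(d["extent"])*[560,420,560,420];u,v=int((e[0]+e[2])/2),int((e[1]+e[3])/2)
            print(l,round(d["conf"],2),e.astype(int),np.round(W[v,u],3))
save("a.png",np.vstack(ims)[:, :] if 0 else cv2.resize(np.hstack(ims),(800,300)))
save("scene.png",ims[0]);save("top.png",ims[1])
s=observe();print(s["time"],np.round(s["orientation"],3))
E
```

```text
scene [-0.145 -0.938  0.721]
funnel_large 0.56 [284 233 311 276] [ 0.463 -0.195  0.09 ]
funnel_small 0.76 [354 296 376 337] [ 0.464 -0.397  0.06 ]
funnel_small 0.58 [353 249 372 283] [ 0.574 -0.276  0.062]
rack 0.82 [269 250 357 314] [ 0.507 -0.197  0.002]
flask 0.74 [218 168 263 235] [0.512 0.097 0.077]
flask 0.32 [323 256 337 291] [ 0.479 -0.279  0.083]
bung_mouth 0.67 [236 165 250 185] [0.523 0.101 0.148]
bottle_amber 0.7 [262 213 284 258] [ 0.495 -0.062  0.06 ]
top [ 0.468 -0.09   1.243]
funnel_large 0.76 [295 220 317 240] [ 0.475 -0.165  0.101]
funnel_small 0.67 [339 214 355 232] [ 0.491 -0.266  0.088]
funnel_small 0.56 [331 176 350 192] [ 0.589 -0.256  0.069]
funnel_small 0.47 [386 220 402 233] [ 0.482 -0.387  0.067]
funnel_small 0.46 [372 185 391 200] [ 0.565 -0.359  0.066]
rack 0.67 [285 203 366 246] [ 0.489 -0.217  0.068]
flask 0.9 [159 180 221 231] [0.535 0.105 0.152]
bung_mouth 0.8 [176 196 192 214] [0.543 0.146 0.009]
bottle_amber 0.67 [242 208 266 225] [ 0.507 -0.04   0.103]
0.7 [[-0.962  0.272  0.   ]
 [ 0.272  0.962  0.   ]
 [-0.     0.    -1.   ]]
```

Run:
```python
from h import *
a=cv2.imread("pics/top.png");b=cv2.imread("pics/scene.png")
cv2.imwrite("pics/c1.png",np.hstack([cv2.resize(a[150:270,140:420],(800,343))]))
cv2.imwrite("pics/c1.png",np.vstack([cv2.resize(a[160:260,150:416],(800,300),interpolation=3),cv2.resize(b[160:340,150:416+150],(800,300)) if 0 else cv2.resize(b[160:350,120:440],(800,300))[:300]]))
```

```text
(no output)
```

View pics/c1.png

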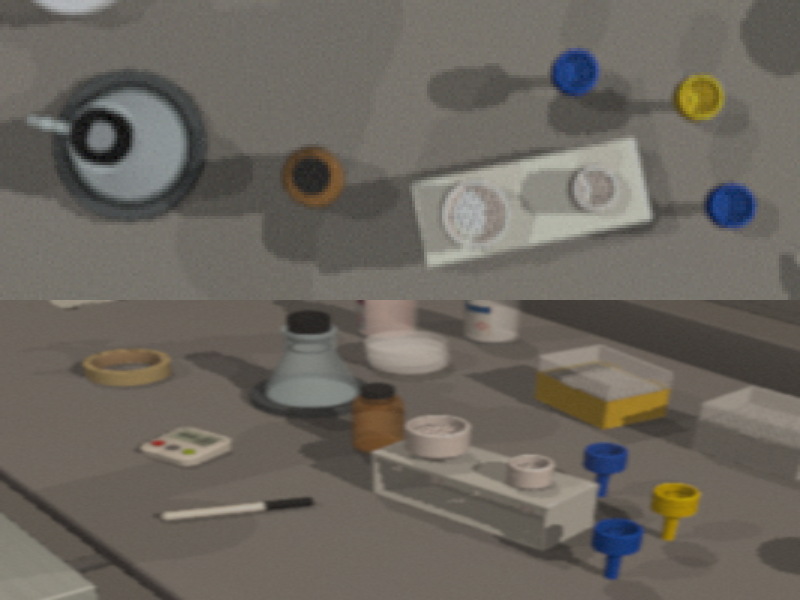

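The top view shows two white funnels in the rack. The wide one is at top pixel (308,231) and the narrow one at (349,222). The blue ones at (341,184) and (393,228) and the yellow one at (383,192) are decoys. The wide white bowl is 56 mm across, so it is funnel_large. The bung is at (183,205), with the side tube pointing left (+y), and the bottle stands between the bung and the rack.

Run:
```python
from h import *
from scipy.optimize import least_squares
def circ(p):
    r=least_squares(lambda q:np.hypot(p[:,0]-q[0],p[:,1]-q[1])-q[2],[*p.mean(0),.025],loss="soft_l1",f_scale=.001);return np.round(r.x,4)
for c in("top","scene"):
    W=np.load(c+".npz")["W"].reshape(-1,3);im=np.load(c+".npz")["im"].reshape(-1,3).astype(int)
    def near(x,y,r,z0,z1):
        m=(np.hypot(W[:,0]-x,W[:,1]-y)<r)&(W[:,2]>z0)&(W[:,2]<z1);return W[m],im[m]
    p,_=near(.475,-.167,.04,.108,.125); q=cv2.minEnclosingCircle(p[:,:2].astype(np.float32))
    print(c,"funnel",len(p),circ(p[:,:2]),q,np.median(p[:,2]))
    p,_=near(.52,.11,.06,.131,.17); print(" hist",np.histogram(p[:,2],bins=np.arange(.13,.172,.004))[0])
    q=cv2.minEnclosingCircle(p[:,:2].astype(np.float32));print(" bung",len(p),q,np.percentile(p[:,2],[50,75,90]))
    if len(p): 
        t=p[p[:,2]>np.percentile(p[:,2],90)-.005];print(circ(t[:,:2]),len(t))
```

```text
top funnel 114 [ 0.4733 -0.1676  0.0258] ((0.47334644198417664, -0.1675669550895691), 0.02773980051279068) 0.11477880806153629
 hist [29  9 13 51 93 77  7  0  0  0]
 bung 279 ((0.5361225008964539, 0.12358047068119049), 0.02773115411400795) [0.14753234 0.15062839 0.15240769]
[0.536  0.1236 0.0195] 144
scene funnel 201 [ 0.4707 -0.1727  0.0258] ((0.470974862575531, -0.17205101251602173), 0.029874127358198166) 0.11306106871269572
 hist [23 30 34 43 64 45  1  0  0  0]
 bung 240 ((0.5315296053886414, 0.11794015765190125), 0.027562303468585014) [0.14519228 0.14906005 0.15105685]
[0.5338 0.1197 0.0203] 108
```

>>> servo_tool:
  moves:
    - [7.5, -48, -26, -5, 0]
    - [7.5, -48, -26, -5, 0]
    - [7.5, -48, -26, -5, 0]
    - [7.5, -48, -26, -5, 0]
    - [7.5, -48, -26, -5, 0]
    - [7.5, -48, -26, -5, 0]
    - [7.5, -48, -26, -5, 0]
    - [7.5, -48, -26, -5, 0]
    - [7.5, -48, -26, -5, 0]
    - [7.5, -48, -26, -5, 0]

```text
time: 1.7
tool_pos: [0.5008, 0.156, 0.2773]
orientation: [[-0.962, 0.273, 0.001], [0.273, 0.962, 0.0], [-0.0, 0.0, -1.0]]
wrist_force: [0.2, 1.4, 0.1]
opening: 0.0752
finger_force: 0.0
```

```bash
cat >> h.py <<'E'
def wcloud():
    s=observe();f=grab_frame("wrist");z=f["z_map"];K=np.array(f["intrinsics"]);M=np.array(f["mount"])
    v,u=np.mgrid[:420,:560];a=(u-K[0,2])/K[0,0];b=(v-K[1,2])/K[1,1];th=np.hypot(a,b)+1e-9
    t=np.tan(np.minimum(th,1.5));P=np.stack([a/th*t*z,b/th*t*z,z],-1)
    W=(P@M[:3,:3].T+M[:3,3])@np.array(s["orientation"]).T+np.array(s["tool_pos"]);W[(z==0)|(th>1.45)]=np.nan
    return f["image"],W,s
def shift(s,target):
    return np.round(np.array(s["orientation"]).T@(np.array(target)-s["tool_pos"])*100,2)
E
python3 - <<'E'
from h import *
im,W,s=wcloud();save("w1.png",im);np.savez("w1.npz",W=W,im=im)
for l in("bung_mouth","funnel_large"):
    for d in spot_in(l,"wrist")[:3]:
        e=np.array(d["extent"])*[560,420,560,420];print(l,round(d["conf"],2),e.astype(int))
P=W.reshape(-1,3);m=(np.hypot(P[:,0]-.535,P[:,1]-.122)<.035)&(P[:,2]>.12);p=P[m]
print(len(p),np.histogram(p[:,2],bins=np.arange(.12,.17,.003)))
t=p[p[:,2]>.142];print(cv2.minEnclosingCircle(t[:,:2].astype(np.float32)),len(t))
E
```

```text
bung_mouth 0.61 [229 213 276 263]
bung_mouth 0.43 [  0 183 106 278]
funnel_large 0.97 [ 18 213  62 260]
2467 (array([ 24,  30,  73, 561,  80,  49,  51, 105, 328, 382, 465, 245,   0,
         0,   0,   0]), array([0.12 , 0.123, 0.126, 0.129, 0.132, 0.135, 0.138, 0.141, 0.144,
       0.147, 0.15 , 0.153, 0.156, 0.159, 0.162, 0.165, 0.168]))
((0.5294812917709351, 0.12111493200063705), 0.02932291105389595) 1584
```

View pics/w1.png

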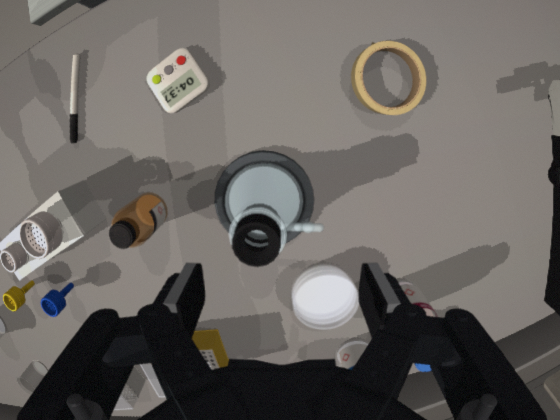

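The wrist view shows the bung top at about (258,240), the large white funnel at (35,238) and the side tube at (305,228). I'll fit the bung more carefully from this frame.

Run:
```python
from h import *
from scipy.optimize import least_squares
d=np.load("w1.npz");W=d["W"];im=d["im"].astype(int).max(-1)
P=W.reshape(-1,3);g=im.ravel()
T=P[(g>60)&(P[:,2]<.01)&(P[:,2]>-.015)&(np.hypot(P[:,0]-.535,P[:,1]-.122)<.25)];print("table z",np.median(T[:,2]))
m=(np.hypot(P[:,0]-.533,P[:,1]-.122)<.03)&(P[:,2]>.138);p=P[m]
# model: bung top disc outer r .0225, bore r .0195 ; height of the rim vs radius
for c in [(.533,.122)]:
    q=np.array(c)
    for _ in range(10):
        r=np.hypot(*(p[:,:2]-q).T);s=p[(r>.019)&(r<.024)&(p[:,2]>.145)]
        f=least_squares(lambda a:np.hypot(s[:,0]-a[0],s[:,1]-a[1])-.021,q,loss="soft_l1",f_scale=.001).x
        q=f
    print(q,len(s),np.percentile(s[:,2],[25,50,75,90]))
r=np.hypot(*(p[:,:2]-q).T)
for a in np.arange(0,.03,.003):
    k=(r>=a)&(r<a+.003);print(round(a,3),k.sum(),np.round(np.median(p[k,2]) if k.any() else 0,4))
save("w1c.png",cv2.resize(d["im"][195:285,205:325],(800,600),interpolation=cv2.INTER_CUBIC))
```

```text
table z 0.0010968769713464166
[0.5349619  0.12269388] 681 [0.15096516 0.15252039 0.15323593 0.15375767]
0.0 0 0
0.003 0 0
0.006 0 0
0.009 61 0.144
0.012 273 0.1457
0.015 324 0.1485
0.018 496 0.152
0.021 422 0.1516
0.024 0 0
0.027 0 0
```

View pics/w1c.png

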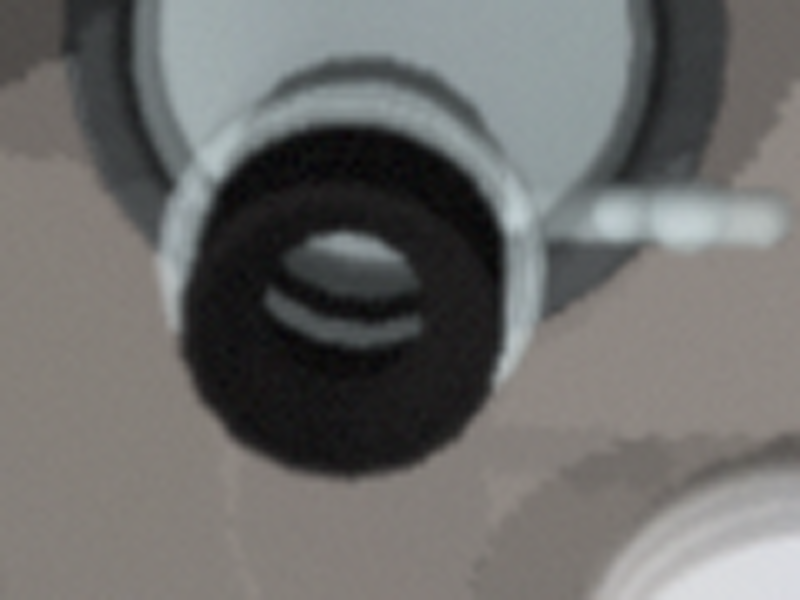

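The bung mouth is at about (0.535, 0.1225, 0.152). Next I move above the large funnel.

>>> servo_tool:
  moves:
    - [7.5, -6, -32, 6, 0]
    - [7.5, -6, -32, 6, 0]
    - [7.5, -6, -32, 6, 0]
    - [7.5, -6, -32, 6, 0]
    - [7.5, -6, -32, 6, 0]
    - [7.5, -6, -32, 6, 0]
    - [7.5, -6, -32, 6, 0]
    - [7.5, -6, -32, 6, 0]
    - [7.5, -6, -32, 6, 0]

```text
time: 2.75
tool_pos: [0.47, -0.1656, 0.2168]
orientation: [[-0.962, 0.273, -0.0], [0.273, 0.962, 0.001], [0.001, 0.001, -1.0]]
wrist_force: [-0.1, 0.1, 0.4]
opening: 0.0751
finger_force: 0.0
```

Run:
```python
from h import *
im,W,s=wcloud();np.savez("w2.npz",W=W,im=im);print(np.round(s["tool_pos"],4),s["time"],np.round(s["joint_positions"],2))
for d in spot_in("funnel_large","wrist")[:3]:
    e=np.array(d["extent"])*[560,420,560,420];print(round(d["conf"],2),e.astype(int))
from scipy.optimize import least_squares
P=W.reshape(-1,3);m=(np.hypot(P[:,0]-.472,P[:,1]+.169)<.045)&(P[:,2]>.109)&(P[:,2]<.122);p=P[m]
print(len(p),np.percentile(p[:,2],[10,50,90]))
f=least_squares(lambda a:np.hypot(p[:,0]-a[0],p[:,1]-a[1])-.0262,[.472,-.169],loss="soft_l1",f_scale=.001).x
print(f,cv2.minEnclosingCircle(p[:,:2].astype(np.float32)))
print(shift(s,[*f,.083]))
save("w2.png",im)
```

```text
[ 0.47   -0.1656  0.2168] 2.75 [-0.49  0.31  1.62  0.    1.22 -1.79]
0.6 [244 170 313 243]
1144 [0.11149226 0.11585965 0.1168869 ]
[ 0.47199237 -0.16948033] ((0.4725777506828308, -0.16976264119148254), 0.02811902016401291)
[-0.31 -0.33 13.38]
```

View pics/w2.png

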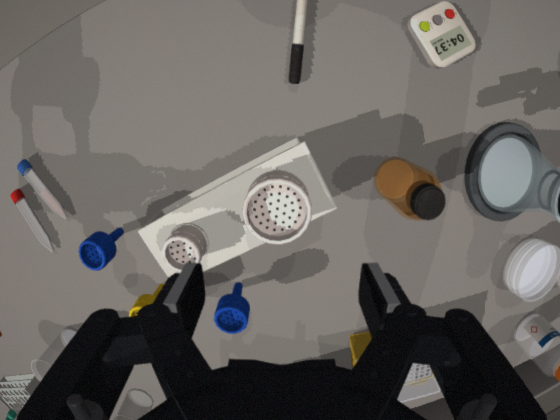

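The large white funnel is at (278,207), with the blue and yellow decoys and the small white one (183,248) clearly apart from it. I descend around the bowl and grip.

>>> servo_tool:
  moves:
    - [7.5, -0.3, -0.3, 5, 0]
    - [7.5, -0.3, -0.3, 9, 0]
    - [7.5, -0.3, -0.3, 12, 0]
    - [7.5, -0.3, -0.3, 13.7, 0]
    - [7.5, -0.3, -0.3, 13.7, 0]
    - [7.5, -0.3, -0.3, 13.7, 0]
    - [5, -0.3, -0.3, 13.7, 0]
    - [5, -0.3, -0.3, 13.7, 0]
    - [5, -0.3, -0.3, 13.7, 0]
    - [5, -0.3, -0.3, 13.7, 0]

```text
time: 3.85
tool_pos: [0.4733, -0.1703, 0.0818]
orientation: [[-0.962, 0.272, 0.003], [0.272, 0.962, -0.001], [-0.003, -0.0, -1.0]]
wrist_force: [-0.2, 2.3, 5.4]
opening: 0.0542
finger_force: 62.0
```

>>> servo_tool:
  moves:
    - [4, 0, 0, -0.5, 0]
    - [4, 0, 0, -1.5, 0]
    - [4, 0, 0, -4, 0]
    - [4, 0, 0, -8, 0]
    - [4, 0, 0, -12, 0]
    - [4, 0, 0, -16, 0]
    - [4, 0, 0, -19, 0]
    - [4, 0, 0, -20, 0]
    - [4, 0, 0, -20, 0]

```text
time: 4.75
tool_pos: [0.4726, -0.1703, 0.2812]
orientation: [[-0.962, 0.272, 0.003], [0.272, 0.962, -0.001], [-0.003, -0.001, -1.0]]
wrist_force: [-0.0, 0.1, -1.7]
opening: 0.054
finger_force: 63.7
```

Run:
```python
from h import *
im,W,s=wcloud();np.savez("w3.npz",W=W,im=im);print(np.round(s["tool_pos"],4),s["time"],s["opening"],s["wrist_force"])
R=np.array(s["orientation"]);L=(W-s["tool_pos"])@R
P=L.reshape(-1,3);m=(np.hypot(P[:,0],P[:,1])<.045)&(P[:,2]<.0)&(P[:,2]>-.06);p=P[m]
print(len(p),np.histogram(p[:,2],bins=np.arange(-.06,.004,.004)))
save("w3.png",im)
print(shift(s,[.535,.1225,.28]))
```

```text
[ 0.4726 -0.1703  0.2812] 4.75 0.053961671790676395 [-0.04054652  0.08282899 -1.67148479]
20480 (array([1569,  680,  554,  272,  697,  418, 3664, 1516, 1426, 7621,  606,
        529,  412,  292,  224]), array([-6.00000000e-02, -5.60000000e-02, -5.20000000e-02, -4.80000000e-02,
       -4.40000000e-02, -4.00000000e-02, -3.60000000e-02, -3.20000000e-02,
       -2.80000000e-02, -2.40000000e-02, -2.00000000e-02, -1.60000000e-02,
       -1.20000000e-02, -8.00000000e-03, -4.00000000e-03,  5.55111512e-17]))
[ 1.97 29.87  0.09]
```

View pics/w3.png

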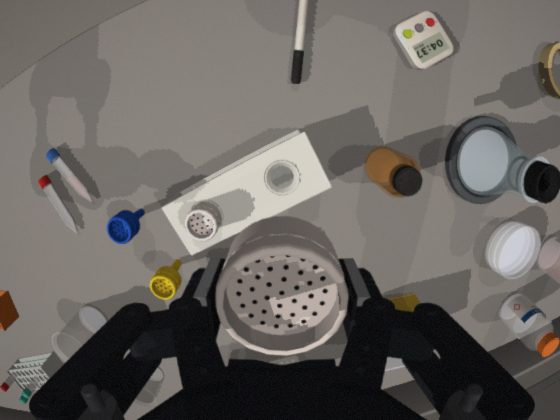

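The funnel is held, with the rim 33 mm and the plate 21 mm above TCP level. Next I check its tilt and offset in the hand.

Run:
```python
from h import *
from scipy.optimize import least_squares
d=np.load("w3.npz");s=observe();R=np.array(s["orientation"])
P=((d["W"]-s["tool_pos"])@R).reshape(-1,3);g=d["im"].reshape(-1,3).max(1)
r=np.hypot(P[:,0],P[:,1])
p=P[(r<.02)&(abs(P[:,2]+.0215)<.004)];A=np.c_[p[:,:2],np.ones(len(p))];c=np.linalg.lstsq(A,p[:,2],rcond=None)[0];print("plate plane",np.round(c,4),len(p))
p=P[(r<.035)&(P[:,2]<-.0315)&(P[:,2]>-.037)&(g>120)]
f=least_squares(lambda a:np.hypot(p[:,0]-a[0],p[:,1]-a[1])-.0262,[0,0],loss="soft_l1",f_scale=.001).x;print("rim",f,len(p),np.median(p[:,2]))
```

```text
plate plane [-0.0007 -0.0006 -0.0243] 5129
rim [-0.00023951 -0.00013114] 2362 -0.03605284913483411
```

>>> servo_tool:
  moves:
    - [4, 0.4, 5, 0, 0]
    - [4, 0.8, 10, 0, 0]
    - [4, 1.2, 15, 0, 0]
    - [4, 1.6, 20, 0, 0]
    - [4, 1.8, 25, 0, 0]
    - [4, 1.9, 28.5, 0, 0]
    - [4, 2, 29.9, 0, 0]
    - [4, 2, 29.9, 0, 0]
    - [4, 2, 29.9, 0, 0]
    - [4, 2, 29.9, 0, 0]

```text
time: 5.8
tool_pos: [0.5342, 0.1215, 0.2793]
orientation: [[-0.962, 0.274, -0.001], [0.274, 0.962, -0.001], [0.001, -0.001, -1.0]]
wrist_force: [0.3, -0.5, -2.7]
opening: 0.054
finger_force: 63.9
```

>>> servo_tool:
  moves:
    - [4, 0, 0.1, 3, 0]
    - [4, 0, 0.1, 5, 0]
    - [4, 0, 0.1, 6.5, 0]
    - [4, 0, 0.1, 8, 0]
    - [4, 0, 0.1, 9.3, 0]
    - [4, 0, 0.1, 10.3, 0]
    - [4, 0, 0.1, 11, 0]
    - [4, 0, 0.1, 11, 0]
    - [4, 0, 0.1, 11, 0]
    - [4, 0, 0.1, 11, 0]

```text
time: 6.8
tool_pos: [0.5352, 0.1239, 0.1706]
orientation: [[-0.962, 0.272, 0.001], [0.272, 0.962, 0.0], [-0.001, 0.001, -1.0]]
wrist_force: [-0.0, -0.3, -1.7]
opening: 0.0546
finger_force: 63.9
```

Run:
```python
from h import *
s=observe();print(s["time"],np.round(s["tool_pos"],4),s["wrist_force"])
f=grab_frame("scene");im=f["image"];save("s2.png",cv2.resize(im[130:240,180:300],(600,550),interpolation=cv2.INTER_CUBIC))
```

```text
6.8 [0.5352 0.1239 0.1706] [-0.03708736 -0.31917451 -1.70263657]
```

View pics/s2.png

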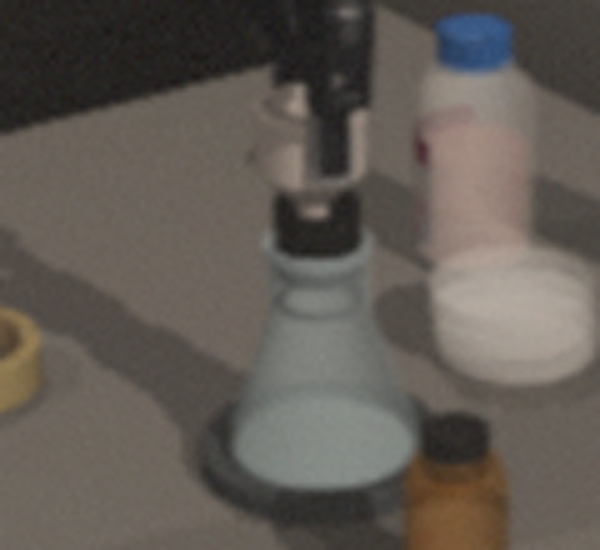

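The stem is entering the bore, centred. I lower in small steps and watch the force.

>>> servo_tool:
  moves:
    - [4, 0, -0.1, 0.2, 0]
    - [4, 0, -0.1, 0.4, 0]
    - [4, 0, -0.1, 0.6, 0]
    - [4, 0, -0.1, 0.7, 0]
    - [4, 0, -0.1, 0.8, 0]
    - [4, 0, -0.1, 0.8, 0]

```text
time: 7.45
tool_pos: [0.5349, 0.1229, 0.1621]
orientation: [[-0.962, 0.272, 0.001], [0.272, 0.962, -0.0], [-0.001, 0.0, -1.0]]
wrist_force: [1.5, -0.2, -1.1]
opening: 0.054
finger_force: 63.9
```

>>> servo_tool:
  moves:
    - [4, 0, 0, 0.05, 0]
    - [4, 0, 0, 0.1, 0]
    - [4, 0, 0, 0.1, 0]

```text
time: 7.75
tool_pos: [0.5351, 0.1228, 0.1615]
orientation: [[-0.962, 0.272, 0.002], [0.272, 0.962, -0.0], [-0.002, 0.0, -1.0]]
wrist_force: [1.8, -2.2, 2.9]
opening: 0.0538
finger_force: 64.2
```

>>> servo_tool:
  moves:
    - [4, 0, 0, 0.05, 0]
    - [4, 0, 0, 0.1, 0]
    - [4, 0, 0, 0.1, 0]

```text
time: 8.05
tool_pos: [0.535, 0.1228, 0.1602]
orientation: [[-0.962, 0.272, 0.001], [0.272, 0.962, -0.0], [-0.001, 0.0, -1.0]]
wrist_force: [1.6, -1.2, 4.7]
opening: 0.0539
finger_force: 64.3
```

Contact is made at about 4 to 6 N. I release so it can centre itself.

>>> servo_tool:
  moves:
    - [5.8, 0, 0, 0, 0]
    - [6.4, 0, 0, 0, 0]
    - [7, 0, 0, 0, 0]
    - [7.4, 0, 0, 0, 0]
    - [7.4, 0, 0, 0, 0]
    - [7.4, 0, 0, 0, 0]

```text
time: 8.65
tool_pos: [0.5344, 0.1231, 0.1598]
orientation: [[-0.962, 0.272, -0.0], [0.272, 0.962, 0.0], [0.0, 0.0, -1.0]]
wrist_force: [-0.8, 0.4, -0.9]
opening: 0.0736
finger_force: 0.0
```

>>> servo_tool:
  moves:
    - [7.4, 0, 0, -1, 0]
    - [7.4, 0, 0, -2.5, 0]
    - [7.4, 0, 0, -4.5, 0]
    - [7.4, 0, 0, -7, 0]
    - [7.4, 0, 0, -9, 0]
    - [7.4, 0, 0, -9, 0]
    - [7.4, 0, 0, -9, 0]

```text
time: 9.35
tool_pos: [0.5345, 0.123, 0.2502]
orientation: [[-0.962, 0.272, 0.001], [0.272, 0.962, 0.0], [-0.001, 0.0, -1.0]]
wrist_force: [-0.1, 0.4, -1.3]
opening: 0.0737
finger_force: 0.0
```

```bash
cat > m.py <<'E'
from h import *
from scipy.optimize import least_squares
import sys
im,W,s=wcloud();print(np.round(s["tool_pos"],4),s["time"],s["wrist_force"],s["opening"])
P=W.reshape(-1,3);r=np.hypot(P[:,0]-.535,P[:,1]-.1225)
b=P[(r<.04)&(P[:,2]>.17)&(P[:,2]<.21)];zr=np.percentile(b[:,2],90);print("top",zr,len(b))
p=b[b[:,2]>zr-.003]
f=least_squares(lambda a:np.hypot(p[:,0]-a[0],p[:,1]-a[1])-.0262,[.535,.1225],loss="soft_l1",f_scale=.001).x
r=np.hypot(P[:,0]-f[0],P[:,1]-f[1]);q=P[(r<.021)&(abs(P[:,2]-zr+.013)<.006)]
c=np.linalg.lstsq(np.c_[q[:,:2]-f,np.ones(len(q))],q[:,2],rcond=None)[0]
q2=P[(r>.025)&(r<.03)&(P[:,2]>zr-.006)&(P[:,2]<zr+.006)]
c2=np.linalg.lstsq(np.c_[q2[:,:2]-f,np.ones(len(q2))],q2[:,2],rcond=None)[0]
print("rim c",np.round(f,4),"plate",np.round(c,4),"rim plane",np.round(c2,4));print("shift over plate",shift(s,[*f,c[2]]))
save(sys.argv[1],im)
E
python3 m.py w4.png
```

```text
[0.5345 0.123  0.2502] 9.35 [-0.12682323  0.40009939 -1.25008004] 0.07373517018584015
top 0.19391654267409247 5615
rim c [0.536  0.1219] plate [-0.0242  0.0189  0.182 ] rim plane [-0.003   0.0083  0.1931]
shift over plate [-0.17 -0.07  6.82]
```

View pics/w4.png

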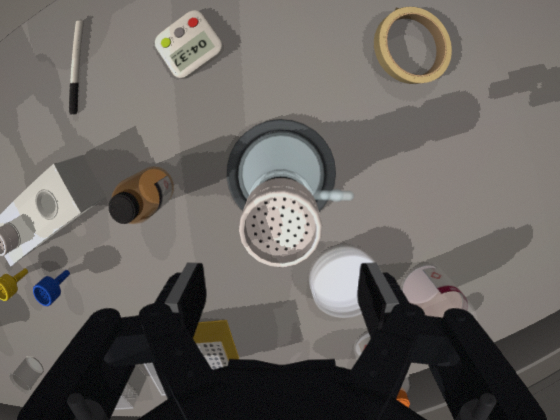

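The funnel is seated and upright, at pixel (280,228) with the rim at z 0.194 and centred over the bung. Now I close the fingers and press on the plate.

>>> servo_tool:
  moves:
    - [0, -0.1, -0.1, 0, 0]
    - [0, -0.1, -0.1, 0, 0]
    - [0, -0.1, -0.1, 0, 0]
    - [0, -0.1, -0.1, 0, 0]
    - [0, -0.1, -0.1, 0, 0]
    - [0, -0.1, -0.1, 0, 0]
    - [0, -0.1, -0.1, 0, 0]

```text
time: 10.1
tool_pos: [0.5352, 0.1217, 0.2499]
orientation: [[-0.962, 0.272, 0.0], [0.272, 0.962, 0.0], [-0.0, 0.0, -1.0]]
wrist_force: [0.5, -0.8, -0.1]
opening: -0.0001
finger_force: 0.0
```

>>> servo_tool:
  moves:
    - [0, 0, 0, 2, 0]
    - [0, 0, 0, 3.5, 0]
    - [0, 0, 0, 4.5, 0]
    - [0, 0, 0, 5.3, 0]
    - [0, 0, 0, 5.8, 0]
    - [0, 0, 0, 6, 0]
    - [0, 0, 0, 6, 0]
    - [0, 0, 0, 6, 0]
    - [0, 0, 0, 6, 0]

```text
time: 11.0
tool_pos: [0.5354, 0.1218, 0.1904]
orientation: [[-0.962, 0.272, 0.001], [0.272, 0.962, 0.0], [-0.001, 0.0, -1.0]]
wrist_force: [0.3, -0.0, 0.4]
opening: 0.0
finger_force: 0.0
```

>>> servo_tool:
  moves:
    - [0, 0, 0, 0.1, 0]
    - [0, 0, 0, 0.3, 0]
    - [0, 0, 0, 0.5, 0]
    - [0, 0, 0, 0.6, 0]
    - [0, 0, 0, 0.6, 0]

```text
time: 11.5
tool_pos: [0.535, 0.1217, 0.1836]
orientation: [[-0.962, 0.272, -0.0], [0.272, 0.962, 0.0], [0.0, -0.0, -1.0]]
wrist_force: [0.2, -0.1, -0.1]
opening: -0.0001
finger_force: 0.0
```

>>> servo_tool:
  moves:
    - [0, 0, 0, 0.05, 0]
    - [0, 0, 0, 0.1, 0]
    - [0, 0, 0, 0.15, 0]
    - [0, 0, 0, 0.2, 0]
    - [0, 0, 0, 0.2, 0]

```text
time: 12.0
tool_pos: [0.5351, 0.1217, 0.1818]
orientation: [[-0.962, 0.272, -0.0], [0.272, 0.962, 0.0], [0.0, 0.0, -1.0]]
wrist_force: [0.2, 0.0, -0.1]
opening: 0.0
finger_force: 0.0
```

>>> servo_tool:
  moves:
    - [0, 0, 0, 0.05, 0]
    - [0, 0, 0, 0.1, 0]
    - [0, 0, 0, 0.1, 0]

```text
time: 12.3
tool_pos: [0.5353, 0.1218, 0.1812]
orientation: [[-0.962, 0.272, 0.0], [0.272, 0.962, 0.0], [-0.0, 0.0, -1.0]]
wrist_force: [0.6, 0.3, 1.8]
opening: -0.0
finger_force: 1.1
```

>>> servo_tool:
  moves:
    - [0, 0, 0, 0.05, 0]
    - [0, 0, 0, 0.1, 0]
    - [0, 0, 0, 0.1, 0]

```text
time: 12.6
tool_pos: [0.5353, 0.1218, 0.1802]
orientation: [[-0.962, 0.272, 0.001], [0.272, 0.962, 0.0], [-0.001, 0.0, -1.0]]
wrist_force: [-0.6, 0.6, 4.3]
opening: -0.0
finger_force: 2.2
```

>>> servo_tool:
  moves:
    - [0, 0, 0, 0.05, 0]
    - [0, 0, 0, 0.1, 0]
    - [0, 0, 0, 0.1, 0]

```text
time: 12.9
tool_pos: [0.5352, 0.1218, 0.1789]
orientation: [[-0.962, 0.272, 0.0], [0.272, 0.962, 0.0], [-0.0, 0.0, -1.0]]
wrist_force: [-0.3, 0.4, 3.9]
opening: 0.0002
finger_force: 2.1
```

>>> servo_tool:
  moves:
    - [0, 0, 0, 0.05, 0]
    - [0, 0, 0, 0.1, 0]
    - [0, 0, 0, 0.1, 0]

```text
time: 13.2
tool_pos: [0.5352, 0.1217, 0.1778]
orientation: [[-0.962, 0.272, 0.0], [0.272, 0.962, 0.0], [-0.0, 0.0, -1.0]]
wrist_force: [-0.4, 0.4, 4.7]
opening: 0.0001
finger_force: 1.9
```

>>> servo_tool:
  moves:
    - [0, 0, 0, 0.05, 0]
    - [0, 0, 0, 0.1, 0]
    - [0, 0, 0, 0.1, 0]

```text
time: 13.5
tool_pos: [0.5352, 0.1217, 0.1768]
orientation: [[-0.962, 0.272, -0.0], [0.272, 0.962, 0.0], [0.0, 0.0, -1.0]]
wrist_force: [-0.7, 0.1, 2.6]
opening: -0.0
finger_force: 1.9
```

>>> servo_tool:
  moves:
    - [0, 0, 0, 0.05, 0]
    - [0, 0, 0, 0.1, 0]
    - [0, 0, 0, 0.1, 0]

```text
time: 13.8
tool_pos: [0.5352, 0.1217, 0.1758]
orientation: [[-0.962, 0.272, -0.0], [0.272, 0.962, 0.0], [0.0, 0.0, -1.0]]
wrist_force: [-0.7, 0.6, 3.3]
opening: -0.0001
finger_force: 1.9
```

>>> servo_tool:
  moves:
    - [0, 0, 0, 0.05, 0]
    - [0, 0, 0, 0.1, 0]
    - [0, 0, 0, 0.1, 0]

```text
time: 14.1
tool_pos: [0.5352, 0.1217, 0.1748]
orientation: [[-0.962, 0.272, -0.0], [0.272, 0.962, 0.0], [0.0, 0.0, -1.0]]
wrist_force: [0.2, 0.4, 4.1]
opening: -0.0001
finger_force: 1.9
```

>>> servo_tool:
  moves:
    - [0, 0, 0, 0.05, 0]
    - [0, 0, 0, 0.1, 0]
    - [0, 0, 0, 0.1, 0]

```text
time: 14.4
tool_pos: [0.5351, 0.1217, 0.1738]
orientation: [[-0.962, 0.272, -0.0], [0.272, 0.962, 0.0], [0.0, 0.0, -1.0]]
wrist_force: [0.1, 0.8, 4.1]
opening: 0.0001
finger_force: 1.9
```

>>> servo_tool:
  moves:
    - [0, 0, 0, 0.05, 0]
    - [0, 0, 0, 0.1, 0]
    - [0, 0, 0, 0.1, 0]

```text
time: 14.7
tool_pos: [0.5351, 0.1217, 0.1728]
orientation: [[-0.962, 0.272, -0.0], [0.272, 0.962, 0.0], [0.0, 0.0, -1.0]]
wrist_force: [-0.6, -0.4, 4.3]
opening: -0.0
finger_force: 1.9
```

>>> servo_tool:
  moves:
    - [0, 0, 0, 0.05, 0]
    - [0, 0, 0, 0.1, 0]
    - [0, 0, 0, 0.1, 0]

```text
time: 15.0
tool_pos: [0.5351, 0.1217, 0.1718]
orientation: [[-0.962, 0.272, -0.0], [0.272, 0.962, 0.0], [0.0, 0.0, -1.0]]
wrist_force: [0.7, 0.8, 3.7]
opening: 0.0002
finger_force: 1.9
```

>>> servo_tool:
  moves:
    - [0, 0, 0, 0.05, 0]
    - [0, 0, 0, 0.1, 0]
    - [0, 0, 0, 0.1, 0]

```text
time: 15.3
tool_pos: [0.5351, 0.1217, 0.1708]
orientation: [[-0.962, 0.272, -0.0], [0.272, 0.962, 0.0], [0.0, 0.0, -1.0]]
wrist_force: [-0.5, 0.6, 3.7]
opening: -0.0004
finger_force: 1.9
```

>>> servo_tool:
  moves:
    - [0, 0, 0, 0.05, 0]
    - [0, 0, 0, 0.1, 0]
    - [0, 0, 0, 0.1, 0]

```text
time: 15.6
tool_pos: [0.5352, 0.1217, 0.1698]
orientation: [[-0.962, 0.272, -0.0], [0.272, 0.962, 0.0], [0.0, 0.0, -1.0]]
wrist_force: [-0.9, 0.9, 4.4]
opening: 0.0
finger_force: 1.9
```

>>> servo_tool:
  moves:
    - [0, 0, 0, 0.05, 0]
    - [0, 0, 0, 0.1, 0]
    - [0, 0, 0, 0.1, 0]

```text
time: 15.9
tool_pos: [0.5351, 0.1217, 0.1688]
orientation: [[-0.962, 0.272, -0.0], [0.272, 0.962, 0.0], [0.0, 0.0, -1.0]]
wrist_force: [-0.2, 0.4, 4.3]
opening: 0.0004
finger_force: 1.9
```

>>> servo_tool:
  moves:
    - [0, 0, 0, 0.05, 0]
    - [0, 0, 0, 0.1, 0]
    - [0, 0, 0, 0.1, 0]

```text
time: 16.2
tool_pos: [0.5352, 0.1218, 0.1681]
orientation: [[-0.962, 0.272, 0.0], [0.272, 0.962, 0.0], [-0.0, 0.0, -1.0]]
wrist_force: [-1.3, 0.8, 6.1]
opening: -0.0005
finger_force: 3.1
```

>>> servo_tool:
  moves:
    - [0, 0, 0, 0.05, 0]
    - [0, 0, 0, 0.1, 0]
    - [0, 0, 0, 0.1, 0]

```text
time: 16.5
tool_pos: [0.5354, 0.1218, 0.168]
orientation: [[-0.962, 0.272, 0.001], [0.272, 0.962, 0.0], [-0.001, 0.001, -1.0]]
wrist_force: [-1.8, 0.8, 12.5]
opening: -0.0001
finger_force: 5.7
```

The firm stop is at z 0.168, with stiffness of about 6 N/mm. I raise the force to about 17 N and hold.

>>> servo_tool:
  moves:
    - [0, 0, 0, 0.05, 0]
    - [0, 0, 0, 0.08, 0]
    - [0, 0, 0, 0.08, 0]

```text
time: 16.8
tool_pos: [0.5356, 0.1218, 0.168]
orientation: [[-0.962, 0.272, 0.002], [0.272, 0.962, 0.0], [-0.002, 0.001, -1.0]]
wrist_force: [-3.6, 0.2, 15.7]
opening: 0.0002
finger_force: 7.9
```

>>> servo_tool:
  moves:
    - [0, 0, 0, 0.03, 0]
    - [0, 0, 0, 0.03, 0]
    - [0, 0, 0, 0.03, 0]
    - [0, 0, 0, 0.03, 0]
    - [0, 0, 0, 0.03, 0]
    - [0, 0, 0, 0.03, 0]
    - [0, 0, 0, 0.03, 0]
    - [0, 0, 0, 0.03, 0]
    - [0, 0, 0, 0.03, 0]
    - [0, 0, 0, 0.03, 0]

```text
time: 17.8
tool_pos: [0.5357, 0.1219, 0.1679]
orientation: [[-0.962, 0.272, 0.003], [0.272, 0.962, 0.0], [-0.003, 0.001, -1.0]]
wrist_force: [-3.7, 0.8, 17.7]
opening: 0.0001
finger_force: 8.7
```

>>> servo_tool:
  moves:
    - [0, 0, 0, -0.1, 0]
    - [0, 0, 0, -0.2, 0]
    - [0, 0, 0, -0.3, 0]
    - [0, 0, 0, -0.5, 0]
    - [0, 0, 0, -1, 0]
    - [0, 0, 0, -3, 0]
    - [0, 0, 0, -6, 0]
    - [0, 0, 0, -10, 0]
    - [0, 0, 0, -10, 0]
    - [0, 0, 0, -10, 0]

```text
time: 18.8
tool_pos: [0.5354, 0.1217, 0.2665]
orientation: [[-0.962, 0.272, 0.002], [0.272, 0.962, 0.0], [-0.002, 0.001, -1.0]]
wrist_force: [0.2, 0.4, -0.8]
opening: -0.0
finger_force: 0.0
```

```bash
sed -i 's/P\[:,2\]>.17)/P[:,2]>.16)/' m.py; python3 m.py w5.png
```

```text
[0.5354 0.1217 0.2665] 18.8 [ 0.15455373  0.41231042 -0.80684892] -2.402126820581576e-05
top 0.18091677467210376 4365
rim c [0.5358 0.122 ] plate [-0.0171  0.0156  0.169 ] rim plane [0.0027 0.0077 0.1802]
shift over plate [-0.01  0.03  9.75]
```

View pics/w5.png

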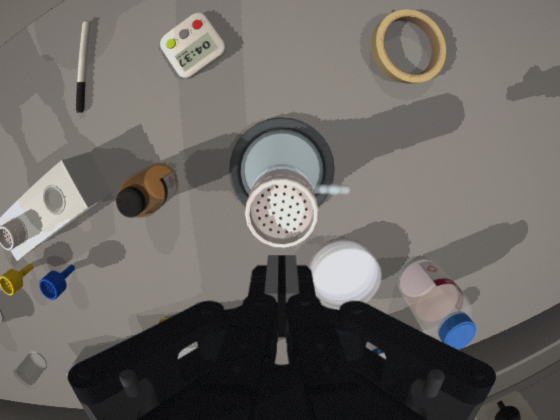

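The funnel is upright at (283,212), its rim 13 mm lower than before and level. The fingers are clear of it, and the small funnel, bottle and rack have not moved.

```bash
python3 -c "
from h import *
print(hand_in())"
```

```text
the job is handed in; nothing more can be done
None
```

The large funnel is seated upright in the bung. The bung sank about 13 mm to its firm stop, I held about 17 N there for 1 s (highest reading 17.7 N), then released and handed in the job at about 19 s.

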